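# Unlock the parts rack and hold the gilt spire upright for inspection

### The job

Slide the red knob of the rack's transport lock away from the two seated parts, all the way to its end stop, and leave it there, then draw the gilt hood spire out of its slanted socket, turn it upright with its point up, and keep it raised in the gripper with its foot at least 200 mm above the shelf top. Finish while still holding the spire up and still; leave the chrome dial foot in the rack and the other things where they are.

Things in the scene. Friction and masses are not known exactly. Their poses are not given: they have to be found in the camera images.
- spire: Gilt hood spire, 119 mm long, about 130 g, heavier at the foot. Origin: centre of its foot's flat end; z runs along it to the point. Along z: spigot 16 mm diameter to 30 mm, flange 40 mm diameter to 36, neck 16 mm to 50, barrel to 97, slim point to 119. It starts in one of the rack's two sockets (either), spigot 30 mm deep, leaning 0.60 rad (34 degrees) to the rack's front: draw it straight out along z.
- spire_grip (a point): Middle of the spire's barrel on its axis, 74 mm from the foot's end: the place to grip. The barrel is round, straight and 28 mm in diameter for 18 mm either way of this point
- dial_foot: Chrome dial foot, stays in the rack's other socket: same spigot and flange as the spire, then a plain 16 mm post; 70 mm long. Origin: centre of the spigot's end, z along the post.
- rack: Green-faced wooden parts rack fixed to the shelf, 310 mm wide (y), 170 mm deep. Origin: on the shelf top below the socket row; x to its high back, z up. Its face slopes by 0.60 rad: 50 mm high at the front (-x), 75 at the socket row, 109 at the back edge; the lock knob tops at 142. Sockets: 17.5 mm bores square to the face, 32 mm deep, mouths at x 0, height 75 mm, y -90 and +10 mm
- lock (a joint): Transport lock, a steel bar sliding along the rack's +y on the upper part of the face. Value in m: 0 to 0.008 at the start (locked: its tabs lie 2 mm above both parts' flanges and stop them being drawn out), 0.045 at the end stop (free). It stays where it is left; sliding takes about 2 N. Counts as home above 0.041
- lock_knob (a point): Centre of the top of the red lock knob, which moves with the bar. The knob is a cylinder 18 mm in diameter, reaching 32 mm down from here, square to the sloping face (same lean as the spire), on a stem 10 mm in diameter and 8 mm long; the bar lies below
- winding_key: Black iron winding key lying flat, 114 mm long, 12 mm high. Origin under the middle of its ring bow, x along the shank. Leave alone.
- enamel_dial: Cracked ivory-white enamel dial disc lying flat, 120 mm diameter, 5 mm thick. Origin: centre of its underside. Leave alone.
- screwdriver: Screwdriver lying on the shelf along its x axis. Leave alone.
- polish_jar: Amber jar, 56 mm diameter, 75 mm high, upright. Origin: centre of its underside. Leave alone.
Things that resemble listed ones, but are neither listed nor needed, are in the scene too. What is shaped like the spire but green or purple is not meant.

How it is judged:
By the outcome, as a careful person would: the job done as asked, in the order asked, and still so for the second after the job is handed in, while the arm keeps its last pose, push and grip.
It also fails if it takes over 51 s, if anything falls off the work surface, if the arm or the gripper's body presses on something with over 40 N, if the wrist force passes 120 N, or if a joint passes its speed limit or range.

### The arm

A 7-joint arm with a two-finger parallel gripper is mounted at the origin on the work surface. World frame = base frame: x ahead of the robot, y to its left, z up, the work surface at z = 0. Lengths are in m, angles in rad, forces in N, time in s.
With the tool pointing down it reaches from about 0.4 to 0.85 m from the base axis. Payload 4.5 kg.
Tool frame: the origin (TCP) lies at the very end of the fingers, on their centre line; the grasp point (between the pads) lies 19 mm behind it; z points along the fingers, y is the line along which they close (so a half turn about z gives the same grasp; the last joint's range is limited). The gripper opens to 88 mm and grips with 3 to 60 N. Pads are 18 mm wide; open, the fingers measure 123 mm over their backs; the gripper's body (75 mm by 187 mm) begins 45 mm behind the grasp point.
Start: joints at [1.273, 0.689, -0.195, 1.565, 0.157, 0.902, -0.215], TCP at [0.204, -0.591, 0.239] pointing down, gripper open.
Joint ranges: [-3.01, 3.01], [-0.46, 2.08], [-1.47, 1.51], [0.13, 2.56], [-1, 4.14], [0.04, 2.09], [-2.66, 2.66]. Speed limits (rad/s): [2.57, 2.57, 3.14, 3.14, 3.14, 3.14, 3.14].

### API

Orientations are given as a unit quaternion [x, y, z, w].
In Python, from plant import r gives the robot as it stands. The module is installed in compiled form; this text tells all that it offers.
- The arm moves only by the tool step_arm, never from a script. Its argument "increments" is a list of rows, each a list of 2 entries, a list of its own where there are three numbers: the shift along the world's x, y, z in cm, then the turn, a rotation vector about the world's x, y, z in degrees. A call has exactly 10 rows; each row shifts and turns the commanded pose from where the row before left it; what a row does not reach is not made up. A row lasts 1/10 s, in which the tool goes at most 50 mm and 8.59 degrees, less where a joint would pass 70% of its speed; a pose out of reach is approached as far as the arm can. A call is refused whole if a number of a shift passes 5 or a number of a turn 8.59, either way. A call with a gripper value outside its range is refused whole. "fingers" is the opening, from 0 (shut) to 1 (fully open), set as the call begins (left out, the last holds). The fingers move at their own pace and stop on an object; "grip_force" is the grip in N (left out, the last holds). Time passes only in rows, so rows that do not move let the fingers close, or fill a call up. It gives the time, the measured TCP pose, the force, the opening and the grip force at its end, in the units of the state.
- r.get_state(): the state, without advancing time (a new reading comes with each control period).
- r.snapshot(name): name is "side" or "top"; returns (picture, depth): 400x640x3 uint8, red, green, blue; 400x640 float32, m along the optical axis (not along the pixel's ray), 0 where there is no reading.
- r.calibration(name): a dict with "fov_y" (degrees; the focal length in pixels is half the picture's height over the tangent of half this angle, whatever the lens; pixels are square), "cx", "cy" (the principal point, pixels), "k1" (the pictures are not rectified: a ray, as slopes to the right and down, at radius r is drawn at 1 + k1 r^2 times it, then the intrinsics apply), "R" (3x3) and "t" (3): a world point X has camera coordinates R X + t. Camera axes: x right, y down, z forward; pixel columns grow to the right and rows downward; lengths in m; the calibration is good to about 2 mm. A picture is of the moment at which its call begins. calibration takes no time and is no camera call.
- r.finish_job(): hands the job in; it is judged then, once.
The state is a dict: "clock": time; "q": joint angles; "qd": joint speeds; "joint_torque": joint torques, N m; "tool_pos": TCP position; "eef_rot": TCP orientation; "contact_force": force on the tool from outside, world axes, zero at the start; "moment": the same for the moment, N m; "opening": opening from 0.0 (shut) to 1.0 (fully open); "finger_force": force on a finger pad.
Only numpy, scipy, OpenCV 4.12 (cv2) and the standard library are available. Lean on these libraries where they do the work, as an engineer would, in place of code of your own. Each camera call takes 0.05 s, during which the arm holds its last target. There are 200 camera calls.

## Working session

There is one attempt and no reset: what is moved stays moved. The work goes in short steps, Python scripts to look and compute and a tool call to move; the robot and the scene stay as the last step left them, time stands still between calls to the robot, and variables do not carry over. Pictures are saved under pics/ and viewed, at most 10 in all, crops included, and the job is handed in when it is done.

Besides the shell and the picture viewer there is one more tool, called after "Emit:" by a JSON object that holds its "name" and its "arguments". step_arm: Moves the arm, as the interface text tells. Its arguments: {"type":"object","properties":{"increments":{"type":"array","items":{"type":"array"}},"fingers":{"type":"number"},"grip_force":{"type":"number"}},"required":["increments"]}

```bash
mkdir -p pics
cat > h.py <<'E'
import numpy as np, cv2
from plant import r
def cam(n):
    c=r.calibration(n); f=200/np.tan(np.radians(c["fov_y"])/2)
    K=np.array([[f,0,c["cx"]],[0,f,c["cy"]],[0,0,1]]); return K,np.array([c["k1"],0,0,0,0.]),np.array(c["R"]),np.array(c["t"])
def cloud(n,d):
    K,D,R,t=cam(n); v,u=np.mgrid[:400,:640]
    p=cv2.undistortPoints(np.stack([u,v],-1).reshape(-1,1,2).astype(np.float64),K,D).reshape(400,640,2)
    X=np.dstack([p*d[...,None],d]); return (X-t)@R
def proj(n,P):
    K,D,R,t=cam(n); return cv2.projectPoints(np.atleast_2d(P).astype(float),cv2.Rodrigues(R)[0],t,K,D)[0].reshape(-1,2)
def shot(n,tag):
    p,d=r.snapshot(n); cv2.imwrite(f"pics/{tag}.png",p[...,::-1]); np.save(f"{tag}.npy",d); np.save(f"{tag}_p.npy",p); return p,d
E
python3 - <<'E'
from h import *
for n in("side","top"): shot(n,n+"0")
s=r.get_state(); print(s)
for n in("side","top"): K,D,R,t=cam(n); print(n,K[0,0],-R.T@t,R[2])
E
```

```text
{'clock': 0.1, 'q': array([ 1.2727729 ,  0.68989113, -0.19448379,  1.56621609,  0.15729596,
        0.90249575, -0.2150891 ]), 'qd': array([ 0.00067479, -0.00330244,  0.00062197, -0.00044548,  0.00065829,
       -0.00066753, -0.00037093]), 'joint_torque': array([-2.89738950e-03, -5.28502572e+01, -1.27155785e+00, -1.53837794e+01,
       -5.26060956e-02,  1.96351779e-03,  5.77904325e-05]), 'tool_pos': array([ 0.20336553, -0.59040216,  0.23800129]), 'eef_rot': array([ 9.86263430e-01,  1.65178047e-01, -2.01433658e-04, -7.86016113e-04]), 'contact_force': array([0.63127335, 1.79853832, 0.05711527]), 'moment': array([0.01752836, 0.02842993, 0.00146038]), 'finger_force': 0.0, 'opening': 1.0008481394814195}
side 426.8386811757744 [0.29645566 0.87271169 0.73231849] [ 0.27851363 -0.77595898 -0.56596627]
top 414.8339744665723 [ 4.08642238e-01 -8.66522227e-04  1.18412732e+00] [ 0.19944036  0.01690803 -0.97976408]
```

View pics/side0.png

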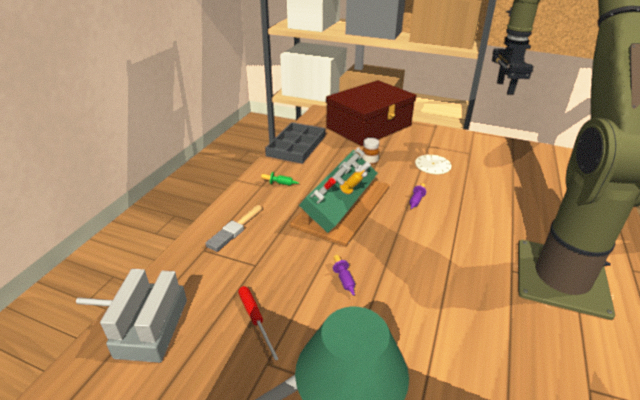

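View pics/top0.png

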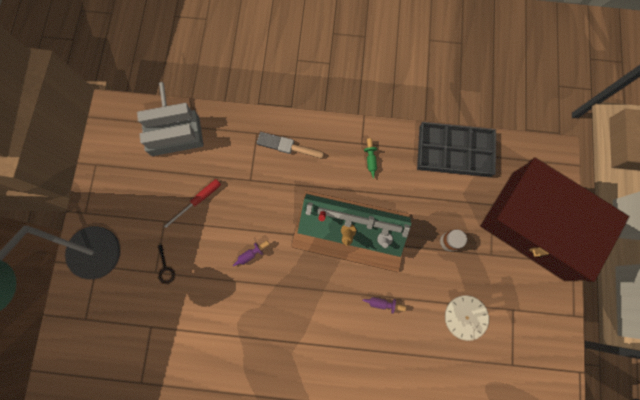

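Side picture: rack at (340,190). Candidates for the spire: gilt in the rack at top (347,232) / side (352,182); purple at top (250,255), (383,304) and green at (372,158) are decoys. The knob is the red dot at top (322,215) / side (330,184), not the red screwdriver handle at top (207,190). I choose the gilt part in the rack and check with a crop.

Run:
```python
from h import *
pt=np.load("top0_p.npy");dt=np.load("top0.npy");ps=np.load("side0_p.npy");ds=np.load("side0.npy")
a=cv2.resize(pt[185:280,285:425],None,fx=5,fy=5,interpolation=cv2.INTER_CUBIC)[:290*2]
b=cv2.resize(ps[140:250,290:400],None,fx=5,fy=5,interpolation=cv2.INTER_CUBIC)
cv2.imwrite("pics/crop_t.png",a[...,::-1]);cv2.imwrite("pics/crop_s.png",b[...,::-1])
for n,p,d in(("top",pt,dt),("side",ps,ds)):
    X=cloud(n,d); hsv=cv2.cvtColor(p,cv2.COLOR_RGB2HSV).astype(int);H,S,V=hsv[...,0],hsv[...,1],hsv[...,2]
    roi=np.zeros(H.shape,bool)
    if n=="top": roi[190:275,290:415]=1
    else: roi[140:240,295:385]=1
    for nm,m in(("red",((H<6)|(H>174))&(S>150)),("gold",(H>15)&(H<30)&(S>150)&(X[...,2]>.06)),("green",(H>60)&(H<95)&(S>80))):
        m=m&roi&(d>0); P=X[m]; v,u=np.nonzero(m)
        if len(P): print(n,nm,len(P),"px",u.mean().round(1),v.mean().round(1),"mean",P.mean(0).round(4),"min",P.min(0).round(3),"max",P.max(0).round(3))
        if nm=="green":
            P=P[P[:,2]>.045]
            for _ in range(5):
                c=np.median(P,0) if _==0 else P.mean(0); nn=np.linalg.svd(P-c,full_matrices=0)[2][2]; nn*=np.sign(nn[2]); e=(P-c)@nn; P=P[abs(e)<max(.003,1.5*e.std())]
            print(" plane n",nn.round(4),"c",c.round(4),"tilt",np.arccos(nn[2]).round(3),"yaw",np.degrees(np.arctan2(-nn[1],-nn[0])).round(2),len(P))
            P2=P[:,:2].astype(np.float32); print(" rect",cv2.minAreaRect(P2))
    print(n,"table z",np.median(X[300:,:,2]) if n=="top" else np.median(X[240:300,400:440,2]))
```

```text
top red 46 px 321.7 216.1 mean [0.5969 0.0065 0.1412] min [0.587 0.    0.129] max [0.61  0.014 0.149]
top gold 167 px 347.4 234.1 mean [ 0.5619 -0.0648  0.1126] min [ 0.531 -0.086  0.075] max [ 0.588 -0.051  0.148]
top green 530 px 348.0 223.9 mean [ 0.5936 -0.0653  0.0805] min [ 0.53  -0.224  0.05 ] max [0.658 0.065 0.112]
 plane n [-0.5582  0.0706  0.8267] c [ 0.5827 -0.0619  0.0768] tilt 0.598 yaw -7.21 373
 rect ((0.5873991250991821, -0.07915405929088593), (0.282925009727478, 0.08542752265930176), 82.84254455566406)
top table z 2.5008863822368956e-05
side red 97 px 337.1 172.3 mean [ 0.6148 -0.1116  0.1041] min [ 0.587 -0.474  0.009] max [0.683 0.015 0.149]
side gold 262 px 351.3 182.3 mean [ 0.5625 -0.0601  0.1037] min [ 0.533 -0.111  0.064] max [ 0.594 -0.049  0.145]
side green 1710 px 334.7 199.9 mean [ 0.59   -0.0122  0.0723] min [ 0.531 -0.218  0.015] max [0.762 0.069 0.111]
 plane n [-0.5592  0.0721  0.8259] c [ 0.5825 -0.0326  0.0746] tilt 0.599 yaw -7.35 1257
 rect ((0.5872584581375122, -0.07739745080471039), (0.2882362902164459, 0.08620700240135193), 83.24713134765625)
side table z 0.0008767155727098753
```

View pics/crop_t.png

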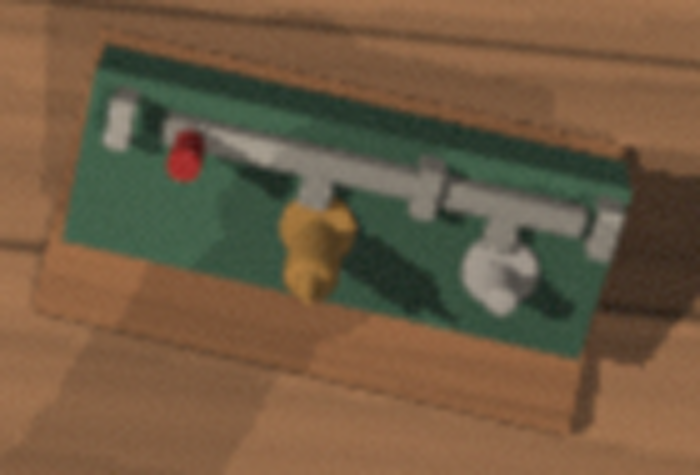

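View pics/crop_s.png

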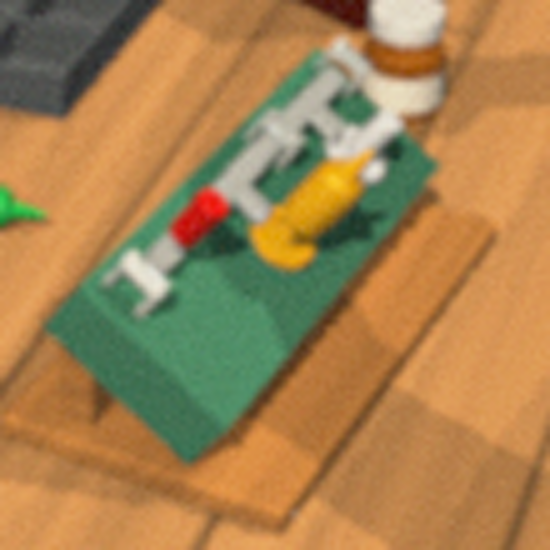

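The crops confirm it: gilt spire in the left socket (rack y +10), chrome foot on the right, red knob at crop (185,155), free travel to the left (+y).

```bash
cat > fit.py <<'E'
from h import *
from scipy.optimize import least_squares
n=np.array([-.5587,.0714,.8263]); n/=np.linalg.norm(n)
ry=np.array([.1275,.9918,0]); ry-=n*(ry@n); ry/=np.linalg.norm(ry); up=np.cross(ry,n)  # up the slope
B=np.array([ry,up,n])
if __name__=="__main__":
    for nme in("top","side"):
        p=np.load(nme+"0_p.npy");d=np.load(nme+"0.npy");X=cloud(nme,d)
        hsv=cv2.cvtColor(p,cv2.COLOR_RGB2HSV).astype(int);H,S=hsv[...,0],hsv[...,1]
        for nm,m,c0,R in(("knob",((H<6)|(H>174))&(S>150),[.597,.0065,.141],.009),("spire",(H>15)&(H<30)&(S>150),[.56,-.062,.11],.014)):
            P=X[m&(d>0)]; P=P[np.linalg.norm(P-c0,axis=1)<.06]; P=P[P[:,2]>.06]
            q=P@B.T; face=np.array([.5826,-.045,.0755])@n
            if nm=="spire":
                hh=q[:,2]-face; q=q[(hh>.022)&(hh<.064)]
            else: print(" knob top above face",np.percentile(q[:,2]-face,[2,90,98]).round(4))
            f=lambda c:np.hypot(q[:,0]-c[0],q[:,1]-c[1])-R
            s=least_squares(f,np.median(q[:,:2],0)+[0,.004],loss="soft_l1",f_scale=.002)
            c=B.T@np.array([*s.x,0])
            print(nme,nm,len(q),"rms",np.sqrt((s.fun**2).mean()).round(4),"ryup",s.x.round(4))
            if nm=="spire":
                base=c+n*face; print("  mouth",base.round(4),"grip44",(base+.044*n).round(4))
            else: print("  at z.128",(c+n*((.128-c[2])/n[2])).round(4))
E
python3 fit.py
```

```text
knob top above face [0.0331 0.0556 0.0566]
top knob 46 rms 0.0032 ryup [0.084  0.5643]
  at z.128 [0.6015 0.0074 0.128 ]
top spire 62 rms 0.0035 ryup [0.0103 0.5477]
  mouth [ 0.599  -0.0665  0.0884] grip44 [ 0.5744 -0.0634  0.1248]
 knob top above face [0.0247 0.0545 0.0559]
side knob 72 rms 0.0022 ryup [0.0787 0.5668]
  at z.128 [0.6038 0.0018 0.128 ]
side spire 113 rms 0.0016 ryup [0.0027 0.5257]
  mouth [ 0.58   -0.0718  0.0761] grip44 [ 0.5554 -0.0686  0.1124]
```

Emit:
{"name": "step_arm", "arguments": {"increments": [[[4, 5, 1], [0, 0, 8]], [[4, 5, 0], [0, 0, 8]], [[3, 5, 0], [0, 0, 8]], [[3, 5, 0], [0, 0, 8]], [[3, 5, 0], [0, 0, 8]], [[3, 5, 0], [0, 0, 8]], [[3, 5, 0], [0, 0, 8]], [[3, 3, 0], [0, 0, 7.6]], [[3, 3, 0], [0, 0, 0]], [[3, 3, 0], [0, 0, 0]]], "fingers": 0, "grip_force": 20}}

```text
clock: 1.1
tool_pos: [0.485, -0.2076, 0.2462]
eef_rot: [0.751, 0.66, -0.0, -0.0]
contact_force: [0.7, 0.1, 0.6]
opening: 0.118
finger_force: 0.0
```

Emit:
{"name": "step_arm", "arguments": {"increments": [[[3, 4, 0], [0, 0, 0]], [[3, 4, 0], [0, 0, 0]], [[3, 4, 0], [0, 0, 0]], [[2, 4, 0], [0, 0, 0]], [[0.4, 1.8, -1], [0, 0, 0]], [[0, 0, -3], [0, 0, 0]], [[0, 0, -3], [0, 0, 0]], [[0, 0, -2.6], [0, 0, 0]], [[0, 0, -2], [0, 0, 0]], [[0, 0, -1], [0, 0, 0]]]}}

```text
clock: 2.1
tool_pos: [0.5969, -0.0311, 0.1183]
eef_rot: [0.751, 0.66, -0.002, -0.001]
contact_force: [-0.5, -0.6, 0.3]
opening: 0.003
finger_force: 0.0
```

Run:
```python
from h import *
s=r.get_state();print(s["tool_pos"],s["contact_force"])
b,_=shot("side","side1");t,_=shot("top","top1")
a=cv2.resize(t[190:275,295:405],(550,425),interpolation=cv2.INTER_CUBIC);c=cv2.resize(b[130:230,290:340+0],(250,425),interpolation=cv2.INTER_CUBIC)
c=cv2.resize(b[145:230,300:350],(250,425),interpolation=cv2.INTER_CUBIC)
cv2.imwrite("pics/c1.png",np.hstack([a,c])[...,::-1])
```

```text
[ 0.59689814 -0.03110579  0.11825834] [-0.4857466  -0.61474403  0.28945724]
```

View pics/c1.png

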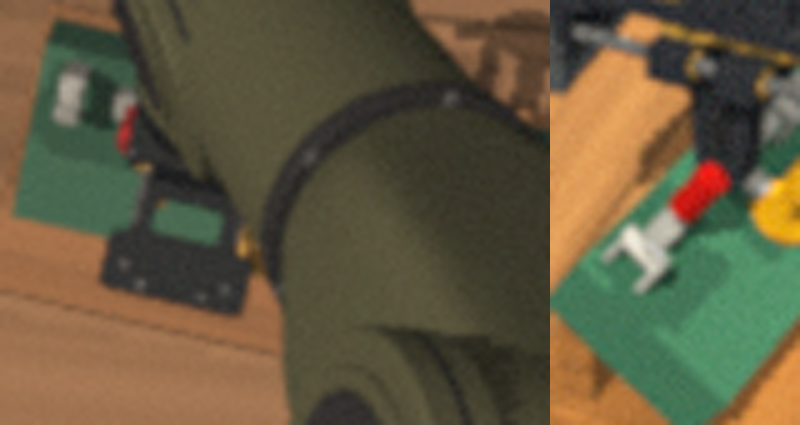

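The fingers (right half, 725,140) stand in the free gap between the red knob (700,190) and the spire. Push along rack +y.

Emit:
{"name": "step_arm", "arguments": {"increments": [[[0.06, 0.5, 0], [0, 0, 0]], [[0.06, 0.5, 0], [0, 0, 0]], [[0.06, 0.5, 0], [0, 0, 0]], [[0.06, 0.5, 0], [0, 0, 0]], [[0.06, 0.5, 0], [0, 0, 0]], [[0.06, 0.5, 0], [0, 0, 0]], [[0.06, 0.5, 0], [0, 0, 0]], [[0.06, 0.5, 0], [0, 0, 0]], [[0.03, 0.2, 0], [0, 0, 0]], [[0, 0, 0], [0, 0, 0]]]}}

```text
clock: 3.2
tool_pos: [0.6034, 0.0121, 0.1204]
eef_rot: [0.751, 0.66, 0.0, -0.0]
contact_force: [-0.1, 0.1, 0.3]
opening: 0.01
finger_force: 0.0
```

```bash
cat > knob.py <<'E'
from fit import *
import sys
p,d=shot("side",sys.argv[1]);X=cloud("side",d);H,S,_=np.moveaxis(cv2.cvtColor(p,cv2.COLOR_RGB2HSV).astype(int),2,0)
m=((H<6)|(H>174))&(S>150)&(d>0); m&=(np.linalg.norm(X-[.605,.02,.13],axis=2)<.07); q=X[m]@B.T
s=least_squares(lambda c:np.hypot(q[:,0]-c[0],q[:,1]-c[1])-.009,np.median(q[:,:2],0)+[0,.004],loss="soft_l1",f_scale=.002)
st=r.get_state();print(len(q),s.x,"moved",s.x[0]-.0787,st["tool_pos"],st["contact_force"])
E
python3 knob.py side2
```

```text
89 [0.10652832 0.56716817] moved 0.02782831693533419 [0.60308426 0.01200687 0.12023007] [-0.38134328  0.35138317  0.10982351]
```

Emit:
{"name": "step_arm", "arguments": {"increments": [[[0.05, 0.4, 0], [0, 0, 0]], [[0.05, 0.4, 0], [0, 0, 0]], [[0.02, 0.2, 0], [0, 0, 0]], [[0.02, 0.1, 0], [0, 0, 0]], [[0, 0.1, 0], [0, 0, 0]], [[0, 0, 0], [0, 0, 0]], [[0, 0, 0], [0, 0, 0]], [[0, 0, 0], [0, 0, 0]], [[0, 0, 0], [0, 0, 0]], [[0, 0, 0], [0, 0, 0]]]}}

```text
clock: 4.25
tool_pos: [0.6048, 0.0231, 0.1204]
eef_rot: [0.751, 0.66, 0.0, -0.0]
contact_force: [-0.6, -1.4, -1.0]
opening: 0.004
finger_force: 0.7
```

```bash
python3 knob.py side3
```

```text
88 [0.11772307 0.56716318] moved 0.03902307215638391 [0.60478147 0.02314318 0.12047756] [ 0.01865011 -1.05730533 -0.94281909]
```

Not at the stop yet; continue in small steps.

Emit:
{"name": "step_arm", "arguments": {"increments": [[[0.01, 0.1, 0], [0, 0, 0]], [[0.01, 0.1, 0], [0, 0, 0]], [[0.01, 0.1, 0], [0, 0, 0]], [[0, 0, 0], [0, 0, 0]], [[0, 0, 0], [0, 0, 0]], [[0, 0, 0], [0, 0, 0]], [[0, 0, 0], [0, 0, 0]], [[0, 0, 0], [0, 0, 0]], [[0, 0, 0], [0, 0, 0]], [[0, 0, 0], [0, 0, 0]]]}}

```text
clock: 5.3
tool_pos: [0.6048, 0.0235, 0.1204]
eef_rot: [0.752, 0.659, -0.002, 0.001]
contact_force: [-1.7, -6.7, 1.5]
opening: 0.004
finger_force: 3.1
```

Emit:
{"name": "step_arm", "arguments": {"increments": [[[0.01, 0.1, 0], [0, 0, 0]], [[0.01, 0.1, 0], [0, 0, 0]], [[0.01, 0.1, 0], [0, 0, 0]], [[0, 0, 0], [0, 0, 0]], [[0, 0, 0], [0, 0, 0]], [[0, 0, 0], [0, 0, 0]], [[0, 0, 0], [0, 0, 0]], [[0, 0, 0], [0, 0, 0]], [[0, 0, 0], [0, 0, 0]], [[0, 0, 0], [0, 0, 0]]]}}

```text
clock: 6.3
tool_pos: [0.6047, 0.0237, 0.1203]
eef_rot: [0.752, 0.659, -0.003, 0.002]
contact_force: [-2.1, -10.4, 3.1]
opening: 0.006
finger_force: 5.2
```

```bash
python3 knob.py side4
```

```text
88 [0.11761125 0.56707908] moved 0.03891125358018095 [0.60475778 0.02360879 0.12035748] [ -2.52479931 -10.90850002   2.76127495]
```

The force climbs with no travel: the knob is at its end stop. Back off, rise, and turn the wrist.

Emit:
{"name": "step_arm", "arguments": {"increments": [[[-0.2, -1.2, 0], [0, 0, 0]], [[0, 0, 2], [0, 0, 0]], [[0, 0, 3], [0, 0, 0]], [[0, 0, 4], [0, 0, 0]], [[-2, -1, 4], [0, 0, -8]], [[-3, -1, 2], [0, 0, -8]], [[-3, -1, 0], [0, 0, -8]], [[-3, -1, 0], [0, 0, -8]], [[-3, -1, 0], [0, 0, -8]], [[-3, -1, 0], [0, 0, -8]]], "fingers": 1}}

```text
clock: 7.35
tool_pos: [0.4331, -0.0422, 0.271]
eef_rot: [0.955, 0.295, 0.002, -0.0]
contact_force: [-0.4, -0.2, -0.5]
opening: 0.889
finger_force: 0.0
```

```bash
python3 knob.py side5; python3 -c "
from h import *
s=r.get_state();print(s['q'].round(2),s['eef_rot'])"
```

```text
71 [0.11793219 0.56702954] moved 0.03923218502957217 [ 0.42665732 -0.04454558  0.27046537] [-5.77777254 -1.96802066 -0.70963111]
[ 0.17  0.4  -0.24  2.08  0.15  0.69 -1.15] [ 9.56552909e-01  2.91546684e-01 -2.65365158e-03 -1.48366264e-04]
```

Emit:
{"name": "step_arm", "arguments": {"increments": [[[0, 0, 0], [0, 0, -8.28]], [[0, 0, 0], [0, 0, -8.28]], [[0, 0, 0], [0, 0, -8.28]], [[0, 0, 0], [0, 0, -8.28]], [[0, 0, 0], [0, 0, -8.28]], [[0.5, 0, 0], [-1, -7.9, 0]], [[0.5, 0, 0], [-1, -7.9, 0]], [[0.5, 0, 0], [-1, -7.9, 0]], [[0.5, -0.5, 0], [-1, -7.9, 0]], [[0.5, -0.5, 0], [0, 0, 0]]]}}

```text
clock: 8.4
tool_pos: [0.4592, -0.0549, 0.2848]
eef_rot: [0.976, -0.058, 0.208, 0.023]
contact_force: [1.1, 0.3, 0.4]
opening: 1.002
finger_force: 0.0
```

```bash
cat > st.py <<'E'
from h import *
from scipy.spatial.transform import Rotation as Ro
s=r.get_state();M=Ro.from_quat(s['eef_rot']).as_matrix();d=M[:,2]
print(s['clock'],'q',s['q'].round(2),'tcp',s['tool_pos'].round(4),'z',d.round(3),'y',M[:,1].round(3),'tilt',np.degrees(np.arccos(-d[2])).round(1))
rx=np.array([.9918,-.1275,0]);ry=np.array([.1275,.9918,0]);a=np.radians(59)
z=np.sin(a)*rx-np.cos(a)*np.array([0,0,1]);T=np.stack([np.cross(-ry,z),-ry,z],1)
print('rotvec to goal',np.degrees(Ro.from_matrix(T@M.T).as_rotvec()).round(2),'F',s['contact_force'].round(1))
E
python3 st.py
```

```text
8.4 q [-0.13  0.3   0.12  2.36  0.55  0.09 -2.26] tcp [ 0.4592 -0.0549  0.2848] z [ 0.403 -0.069 -0.912] y [-0.123 -0.992  0.021] tilt 24.2
rotvec to goal [ -3.19 -34.75   0.09] F [1.1 0.3 0.4]
```

Forward tilt runs joint 6 into its lower limit, so I'll grasp with the tool vertical (34° to the barrel) and tilt backwards for upright.

Emit:
{"name": "step_arm", "arguments": {"increments": [[[1, -0.1, 0], [1, 7.9, 0]], [[1, -0.1, 0], [1, 7.9, 0]], [[1, -0.1, 0], [1, 7.9, 0]], [[1, -0.1, 0], [0, 0, 0]], [[1, -0.2, -1], [0, 0, 0]], [[1, -0.2, -1], [0, 0, 0]], [[1, -0.2, -2], [0, 0, 0]], [[1.4, -0.3, -2], [0, 0, 0]], [[1, 0, -2], [0, 0, 0]], [[0, 0, 0], [0, 0, 0]]]}}

```text
clock: 9.4
tool_pos: [0.5465, -0.0712, 0.1963]
eef_rot: [0.997, -0.058, 0.045, 0.021]
contact_force: [-0.2, 0.1, 0.6]
opening: 1.0
finger_force: 0.0
```

```bash
sed -i 's/radians(59)/radians(0)/' st.py; python3 st.py
python3 - <<'E'
from h import *
b,_=shot("side","side6")
cv2.imwrite("pics/c6.png",cv2.resize(b[100:230,280:420],None,fx=4.5,fy=4.5,interpolation=cv2.INTER_CUBIC)[...,::-1])
M=np.array([.580,-.0718,.0761]);n=np.array([-.5587,.0714,.8263])
print(proj("side",[M,M+.044*n,M+.089*n]),proj("side",r.get_state()["tool_pos"]))
E
```

```text
9.4 q [ 0.2   0.63 -0.29  1.92  0.41  0.57 -2.06] tcp [ 0.5465 -0.0712  0.1963] z [ 0.087 -0.046 -0.995] y [-0.118 -0.992  0.036] tilt 5.6
rotvec to goal [ 2.68  4.96 -0.63] F [-0.2  0.1  0.6]
[[346.01275711 187.32368373]
 [354.83680794 178.61338346]
 [364.33886299 169.2323306 ]] [[360.15314383 151.03636136]]
```

View pics/c6.png

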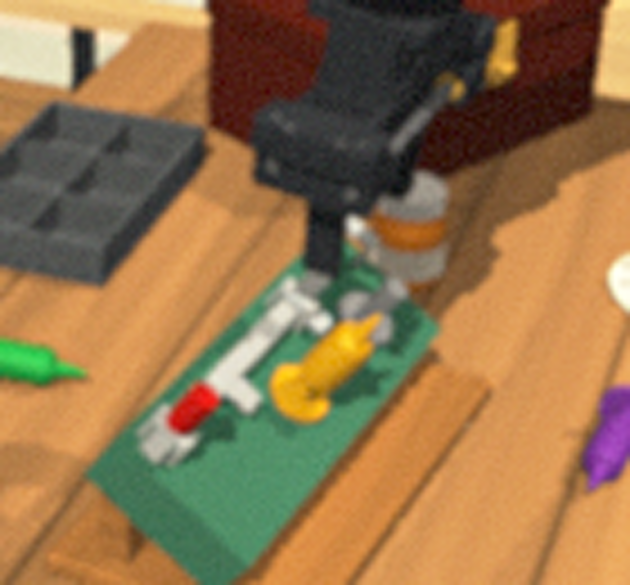

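Knob at crop (195,408) rests at the left guide, the tab is off the spire; the spire axis seen (flange (300,392), tip (380,320)) matches the prediction. Level the tool, then check finger placement by projection.

Emit:
{"name": "step_arm", "arguments": {"increments": [[[0.2, 0.1, 0], [2.7, 5, -0.6]], [[0.5, 0.2, -1], [0, 0, 0]], [[0, 0, -1], [0, 0, 0]], [[0, 0, 0], [0, 0, 0]], [[0, 0, 0], [0, 0, 0]], [[0, 0, 0], [0, 0, 0]], [[0, 0, 0], [0, 0, 0]], [[0, 0, 0], [0, 0, 0]], [[0, 0, 0], [0, 0, 0]], [[0, 0, 0], [0, 0, 0]]]}}

```text
clock: 10.45
tool_pos: [0.5553, -0.069, 0.1796]
eef_rot: [0.998, -0.065, 0.002, -0.0]
contact_force: [0.9, -0.1, 0.3]
opening: 1.004
finger_force: 0.0
```

```bash
python3 st.py
python3 - <<'E'
from h import *
b,_=shot("side","side7")
t=r.get_state()["tool_pos"];ry=np.array([.1275,.9918,0]);M=np.array([.580,-.0718,.0761]);n=np.array([-.5587,.0714,.8263])
for P in(t,t+.044*ry,t-.044*ry,t+.0615*ry,t-.0615*ry,M,M+.047*n,M+.089*n,M+.089*n):
    u=tuple(int(x) for x in np.round((proj("side",P)[0]-[300,110])*6));cv2.circle(b,(0,0),0,0);print(u) if 0 else None
c=cv2.resize(b[110:210,300:400],None,fx=6,fy=6,interpolation=cv2.INTER_CUBIC).copy()
for P in(t,t+.044*ry,t-.044*ry,M,M+.047*n,M+.089*n):
    u=tuple(int(x) for x in np.round((proj("side",P)[0]-[300,110]+.5)*6));cv2.drawMarker(c,u,(0,255,255),0,12,1)
cv2.imwrite("pics/c7.png",c[...,::-1])
E
```

```text
10.45 q [ 0.25  0.7  -0.34  1.82  0.35  0.68 -2.  ] tcp [ 0.5553 -0.069   0.1796] z [ 0.004  0.001 -1.   ] y [-0.13  -0.992 -0.001] tilt 0.2
rotvec to goal [-0.04  0.25  0.12] F [ 0.9 -0.1  0.3]
```

View pics/c7.png

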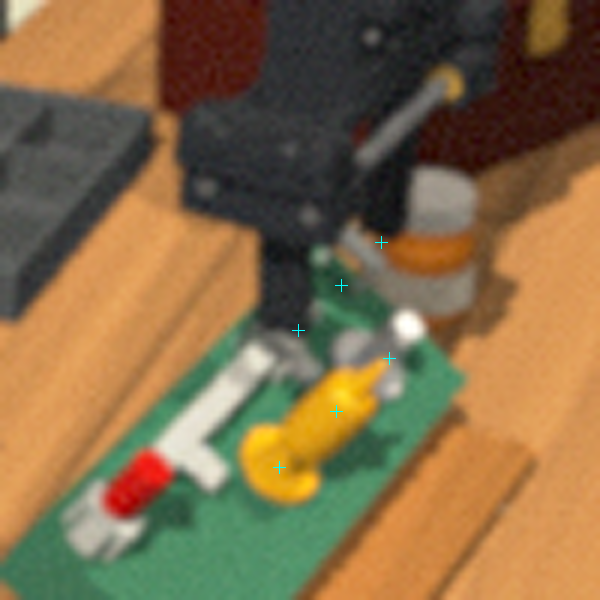

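Markers agree with the fingers (298,330)/(381,242) and barrel (337,411) to within a pixel. Descend and close.

Emit:
{"name": "step_arm", "arguments": {"increments": [[[-0.1, 0, -2], [0, 0, 0]], [[0, 0, -2], [0, 0, 0]], [[0, 0, -2], [0, 0, 0]], [[0, 0, -1.4], [0, 0, 0]], [[0, 0, -1], [0, 0, 0]], [[0, 0, 0], [0, 0, 0]], [[0, 0, 0], [0, 0, 0]], [[0, 0, 0], [0, 0, 0]], [[0, 0, 0], [0, 0, 0]], [[0, 0, 0], [0, 0, 0]]]}}

```text
clock: 11.5
tool_pos: [0.5546, -0.0691, 0.096]
eef_rot: [0.998, -0.065, 0.003, -0.0]
contact_force: [0.2, -0.8, -0.1]
opening: 1.001
finger_force: 0.0
```

Emit:
{"name": "step_arm", "arguments": {"increments": [[[0, 0, 0], [0, 0, 0]], [[0, 0, 0], [0, 0, 0]], [[0, 0, 0], [0, 0, 0]], [[0, 0, 0], [0, 0, 0]], [[0, 0, 0], [0, 0, 0]], [[0, 0, 0], [0, 0, 0]], [[0, 0, 0], [0, 0, 0]], [[0, 0, 0], [0, 0, 0]], [[0, 0, 0], [0, 0, 0]], [[0, 0, 0], [0, 0, 0]]], "fingers": 0, "grip_force": 10}}

```text
clock: 12.5
tool_pos: [0.5543, -0.0683, 0.0955]
eef_rot: [0.998, -0.065, 0.002, -0.001]
contact_force: [-0.3, 1.4, -0.1]
opening: 0.318
finger_force: 10.0
```

```bash
python3 st.py; python3 -c "
from h import *
s=r.get_state();print(s['opening'],s['opening']*88,s['finger_force'],s['moment'])"
```

```text
12.5 q [ 0.2   0.82 -0.27  1.88  0.42  0.49 -2.06] tcp [ 0.5543 -0.0683  0.0955] z [ 0.004  0.001 -1.   ] y [-0.129 -0.992 -0.002] tilt 0.3
rotvec to goal [-0.08  0.25  0.08] F [-0.3  1.4 -0.1]
0.3179616544744618 27.980625593752638 9.977940889128263 [0.44665393 0.07028285 0.00593575]
```

Opening 28.0 mm: the barrel is held. Firm up and draw 1 cm along the axis, watching force.

Emit:
{"name": "step_arm", "arguments": {"increments": [[[0, 0, 0], [0, 0, 0]], [[0, 0, 0], [0, 0, 0]], [[0, 0, 0], [0, 0, 0]], [[-0.11, 0.01, 0.17], [0, 0, 0]], [[-0.11, 0.01, 0.17], [0, 0, 0]], [[-0.11, 0.02, 0.16], [0, 0, 0]], [[-0.11, 0.01, 0.17], [0, 0, 0]], [[-0.12, 0.02, 0.16], [0, 0, 0]], [[0, 0, 0], [0, 0, 0]], [[0, 0, 0], [0, 0, 0]]], "grip_force": 40}}

```text
clock: 13.5
tool_pos: [0.5485, -0.0682, 0.104]
eef_rot: [0.998, -0.065, 0.002, -0.0]
contact_force: [0.8, 3.4, 1.2]
opening: 0.303
finger_force: 39.9
```

Emit:
{"name": "step_arm", "arguments": {"increments": [[[-0.22, 0.05, 0.33], [0, 0, 0]], [[-0.22, 0.05, 0.33], [0, 0, 0]], [[-0.22, 0.03, 0.33], [0, 0, 0]], [[-0.22, 0.03, 0.33], [0, 0, 0]], [[-0.22, 0.03, 0.33], [0, 0, 0]], [[-0.28, 0.03, 0.41], [0, 0, 0]], [[-0.28, 0.03, 0.41], [0, 0, 0]], [[-0.28, 0.03, 0.41], [0, 0, 0]], [[-0.28, 0.03, 0.41], [0, 0, 0]], [[-0.28, 0.03, 0.41], [0, 0, 0]]]}}

```text
clock: 14.5
tool_pos: [0.5232, -0.065, 0.1411]
eef_rot: [0.998, -0.065, 0.002, -0.0]
contact_force: [-0.1, -0.4, -1.6]
opening: 0.308
finger_force: 39.9
```

```bash
python3 st.py
python3 - <<'E'
from h import *
b,_=shot("side","side8")
cv2.imwrite("pics/c8.png",cv2.resize(b[110:210,300:400],None,fx=6,fy=6,interpolation=cv2.INTER_CUBIC)[...,::-1])
E
```

```text
14.5 q [ 0.22  0.72 -0.3   1.95  0.4   0.52 -2.06] tcp [ 0.5232 -0.065   0.1411] z [ 0.004  0.    -1.   ] y [-0.13  -0.992 -0.001] tilt 0.2
rotvec to goal [-0.03  0.21  0.12] F [-0.1 -0.4 -1.6]
```

View pics/c8.png

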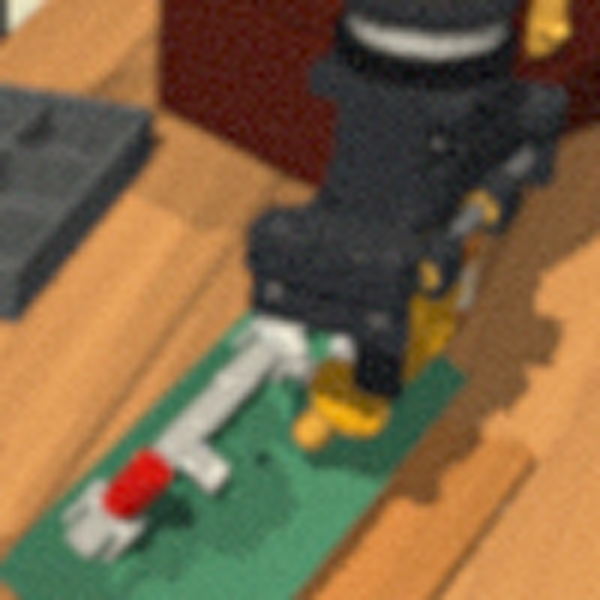

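The spigot is clear of the socket (310,430), weight about 1.5 N on the wrist, and the knob is still home. Lift, then turn 34° backwards.

Emit:
{"name": "step_arm", "arguments": {"increments": [[[-0.5, 0, 2], [0, 0, 0]], [[-0.5, 0, 2.5], [0, 0, 0]], [[-0.5, 0, 2.5], [0, 0, 0]], [[0, 0, 2.5], [0, 0, 0]], [[0, 0, 2.5], [0, 0, 0]], [[0, 0, 2.5], [0, 0, 0]], [[0, 0, 2], [0.5, 4, 0]], [[0, 0, 1], [0.5, 4, 0]], [[0, 0, 0.5], [0.5, 4, 0]], [[0, 0, 0], [0.5, 4, 0]]]}}

```text
clock: 15.55
tool_pos: [0.509, -0.065, 0.3219]
eef_rot: [0.988, -0.064, -0.138, -0.009]
contact_force: [0.0, 0.6, -2.2]
opening: 0.306
finger_force: 39.9
```

Emit:
{"name": "step_arm", "arguments": {"increments": [[[0, 0, 0], [0.5, 4, 0]], [[0, 0, 0], [0.5, 4, 0]], [[0, 0, 0], [0.5, 4, 0]], [[0, 0, 0], [0.5, 4, 0]], [[0, 0, 0], [0.3, 2, 0]], [[0, 0, 0], [0, 0, 0]], [[0, 0, 0], [0, 0, 0]], [[0, 0, 0], [0, 0, 0]], [[0, 0, 0], [0, 0, 0]], [[0, 0, 0], [0, 0, 0]]]}}

```text
clock: 16.55
tool_pos: [0.5085, -0.0649, 0.3213]
eef_rot: [0.954, -0.062, -0.292, -0.018]
contact_force: [0.2, 0.9, -1.4]
opening: 0.307
finger_force: 39.9
```

```bash
python3 st.py
python3 - <<'E'
from h import *
s=r.get_state();print(s["opening"],s["finger_force"])
for nme in("side","top"):
    p,d=shot(nme,nme+"9");X=cloud(nme,d);H,S,_=np.moveaxis(cv2.cvtColor(p,cv2.COLOR_RGB2HSV).astype(int),2,0)
    m=(H>15)&(H<30)&(S>150)&(d>0)&(np.linalg.norm(X-s["tool_pos"],axis=2)<.1); P=X[m]; print(nme,len(P),P.min(0),P.max(0)) if len(P) else 0
    if nme=="side":
        for lo in np.arange(.2,.42,.015):
            q=P[(P[:,2]>lo)&(P[:,2]<lo+.015)]
            if len(q)>3: print(lo.round(3),len(q),np.median(q,0).round(3),np.ptp(q[:,:2],axis=0).round(3))
        u=proj("side",s["tool_pos"])[0].astype(int); y0,x0=max(u[1]-55,0),u[0]-50
        cv2.imwrite("pics/c9.png",cv2.resize(p[y0:y0+100,x0:x0+100],None,fx=6,fy=6,interpolation=cv2.INTER_CUBIC)[...,::-1])
E
```

```text
16.55 q [ 0.25  0.78 -0.39  1.29  0.14  1.7  -1.85] tcp [ 0.5085 -0.0649  0.3213] z [-0.555  0.071 -0.829] y [-0.129 -0.992  0.001] tilt 34.0
rotvec to goal [ -4.29 -33.72   0.11] F [ 0.2  0.9 -1.4]
0.3065131186337624 39.92842233597912
side 411 [ 0.50047134 -0.09969624  0.26254302] [ 0.56022878 -0.02001477  0.41093572]
0.26 29 [ 0.519 -0.06   0.27 ] [0.015 0.01 ]
0.275 25 [ 0.519 -0.059  0.281] [0.013 0.006]
0.29 104 [ 0.517 -0.057  0.297] [0.038 0.043]
0.305 26 [ 0.515 -0.057  0.312] [0.018 0.013]
0.32 25 [ 0.507 -0.059  0.328] [0.011 0.038]
0.335 44 [ 0.51  -0.055  0.343] [0.016 0.043]
0.35 76 [ 0.517 -0.059  0.356] [0.029 0.048]
0.365 23 [ 0.518 -0.064  0.37 ] [0.014 0.037]
0.38 5 [ 0.54  -0.063  0.392] [0.041 0.07 ]
0.395 49 [ 0.545 -0.062  0.406] [0.03 0.08]
0.41 5 [ 0.549 -0.066  0.411] [0.002 0.025]
top 198 [ 0.49745293 -0.07684885  0.29296876] [ 0.53126054 -0.04910183  0.38056227]
```

View pics/c9.png

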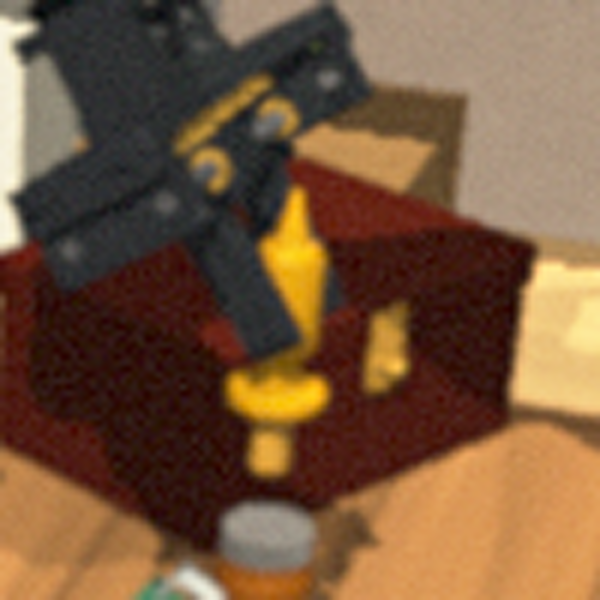

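The spire hangs upright, point (298,195) above foot (270,470); foot about z 0.26. Check the image lean against a true vertical and the knob, then hand in.

```bash
python3 - <<'E'
from h import *
s=r.get_state();u=proj("side",s["tool_pos"])[0].astype(int);o=np.array([u[0]-50,max(u[1]-55,0)])
g=proj("side",[[.519,-.066,.26],[.519,-.066,.379]]);print((g-o+.5)*6)
E
python3 knob.py side10; python3 st.py
```

```text
[[270.85510363 471.01328793]
 [293.24785863 194.73085871]]
69 [0.11784687 0.56669093] moved 0.03914686910357722 [ 0.50856334 -0.06495237  0.32099194] [-0.07124253  0.53837082 -1.71321913]
16.7 q [ 0.25  0.78 -0.39  1.29  0.14  1.7  -1.85] tcp [ 0.5086 -0.065   0.321 ] z [-0.555  0.071 -0.829] y [-0.129 -0.992  0.001] tilt 34.0
rotvec to goal [ -4.29 -33.75   0.11] F [-0.1  0.5 -1.7]
```

The vertical matches within about 1°, and the knob is still at its stop.

```bash
python3 -c "
from plant import r
print(r.finish_job())"
```

```text
the job is handed in; nothing more can be done
None
```

The job is handed in: the lock knob is at its end stop, and the gilt spire is held still and upright, point up, with its foot about 260 mm above the shelf; the dial foot and the other things were not touched.

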